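# Refit a gas hob knob and hold its tap pressed in

## Task

One control knob of the two-burner table hob was pulled off for cleaning and lies on the worktop: turn it so that the flat in its socket matches the flat on the bare tap spindle and push it fully home. Then, as for lighting, press the knob in against its spring and, keeping it pressed, turn it a quarter turn anticlockwise so that its pointed end shows to the large-flame mark. Finish there while still holding the knob pressed right in (do not let go), and leave the other knob, the tongs, the ramekins and the lidded cup alone.

Things in the scene. Friction and masses are not known exactly. Their poses are not given: they have to be found in the camera images.
- knob: Loose black cooker knob, 60 g, upright on its skirt on the worktop, right of the hob. Origin: centre of underside; x to its pointed end (white line on top), z up. Skirt 46 mm wide, 6 high; drum 38 wide, flat top at 22 high; on it a grip bar 14 wide (y), 22 to 40 high, x from -18.5 to +24.5 mm (sides parallel from -16 to +13, then tapering to the pointed end).
- knob_socket (a point): Mouth of the knob's D-shaped socket, on its axis 5 mm above its underside, inside a 32 mm wide recess; axes as the knob's. Socket 12.8 mm in diameter, its flat on the pointed (+x) side 2.9 mm from the axis, 2 mm chamfer, closed end 17 mm above this mouth (22 mm above the underside).
- spindle_tip (a point): Centre of the top end of the bare brass tap spindle, 29 mm above the hob's top. D-shaft 12 mm in diameter; its flat, 2.5 mm from the axis, faces the point's +x, at the start (off) towards the dot on the tap's round plate, away from the robot. z up. Knob home: its origin 22 mm below this point, x axes alike (play about 9 degrees either way), its underside 7 mm above the hob.
- tap_press (a joint): How far the bare tap's spindle is pressed down: 0 to 0.006 m, spring return, about 7 N to start and 10 N at the bottom. At off the spindle is locked against turning until pressed by about 0.0035.
- tap_turn (a joint): Rotation of the bare tap's spindle, rad, anticlockwise from above: 0 off, 1.57 large flame, 3.14 small flame. Light friction (0.02 N m); stays where it is left. Through the play in the flat it may lag the knob by up to about 0.2 rad.
- large_flame_mark (a point): The larger drop-shaped flame mark on the 72 mm round plate of the bare tap, 30 mm from the spindle's axis, a quarter turn anticlockwise from the off dot.
- fitted_knob_top (a point): Centre of the top of the other knob, alike, fitted on the other tap; 122 mm above the worktop. Leave it alone.
- fitted_tap_turn (a joint): Rotation of the other tap, rad, 0 = off. Leave it alone.
- fitted_tap_press (a joint): How far the other knob is pressed in, 0 to 0.006 m, sprung as the first. Leave it alone.
- hob: Steel table hob, fixed, 270 (x) by 440 mm (y), top 75 mm above the worktop; origin at the centre of its underside. Two burners under pan supports 109 mm high. The two taps stand on its right-hand end at y = -175 mm, x = -20 and +75 mm; either may be the bare one. Nearest pan-support bar at y = -101 mm.
- tongs: Steel tongs lying near the worktop's front edge, 77 x 238 x 19 mm; origin centre of underside. Bystander.
- ramekin_1: Small round cup, 67 mm diameter, 42 mm high, behind the loose knob; origin centre of underside. Bystander.
- ramekin_2: The same, 67 mm diameter, 42 mm high. Bystander.
- deli_cup_1: Lidded plastic cup, 72 mm diameter, 70 mm high; origin centre of underside. Bystander.
There are look-alikes about, which are no part of the job. What is shaped like the knob but blue or red is not meant.

How it is judged (in metres and radians):
On the way:
1. the knob is fully home on the bare spindle, flat to flat, with the tap still at off (z of knob in the frame of spindle_tip between -0.0235 and -0.0205 m and horizontal distance between knob and spindle_tip below 0.003 m and angle between the x axis of knob and the x axis of spindle_tip, either way round below 0.3 rad and angle between knob's own z axis and vertical below 0.15 rad and value of joint tap_turn below 0.35 rad), for 0.1 s.
At the end, for the whole second after the job is handed in: Through the last second: knob home on the bare spindle (end gap under 1.5 mm, axes within 3 mm, flats matched, upright), fingers pressing it with over 2 N, spindle pressed in more than 4 of its 6 mm and turned to the large-flame mark within 0.3 rad, at rest (z of knob in the frame of spindle_tip between -0.0235 and -0.0205 m and horizontal distance between knob and spindle_tip below 0.003 m and angle between the x axis of knob and the x axis of spindle_tip, either way round below 0.3 rad and angle between knob's own z axis and vertical below 0.15 rad and value of joint tap_press above 0.004 m and value of joint tap_turn between 1.27 and 1.87 rad and velocity of joint tap_turn below 0.3 rad/s and contact force between the fingers and knob above 2 N and linear speed of knob below 0.03 m/s); the arm keeps its last pose, push and grip.
It fails at once if the other tap is turned or pressed in, or the tongs, a ramekin or the lidded cup is moved by more than 30 mm (value of joint fitted_tap_turn above 0.2 rad or value of joint fitted_tap_press above 0.004 m or distance of any of tongs, ramekin_1, ramekin_2, deli_cup_1 from where it was at the start of the episode above 0.03 m).
It also fails if it takes over 54 s, if anything falls off the work surface, if the arm or the gripper's body presses on something with over 40 N, if the wrist force passes 120 N, or if a joint passes its speed limit or range.

## Robot

A 6-joint arm with a two-finger parallel gripper is mounted at the origin on a cart in front of the work surface, level with it; the furniture and walls round the work are solid. World frame = base frame: x ahead of the robot, y to its left, z up, the work surface at z = 0. Lengths are in mm, angles in rad, forces in N, time in s.
With the tool pointing down it reaches from about 350 to 975 mm from the base axis. Payload 7.1 kg.
Tool frame: the origin (TCP) lies midway between the tips of the shut fingers; the grasp point (between the pads) lies 19 mm behind it (ctrl.grip_depth is the distance from the TCP to the grasp point, in mm); z points along the fingers, y is the line along which they close (so a half turn about z gives the same grasp; the last joint's range is limited). The gripper opens to 88 mm and grips with 3 to 60 N. Pads are 20 mm wide; open, the fingers measure 115 mm over their backs; the gripper's body (75 mm by 178 mm) begins 61 mm behind the grasp point.
Start: joints at [-1.342, 0.423, 1.63, -0, 1.089, -0.019], TCP at [153.314, -605.887, 222.675] pointing down, gripper open.
Joint ranges: [-3, 3], [-0.9, 2.11], [0.09, 2.58], [-1.31, 4.45], [0.11, 2.69], [-2.54, 2.54]. Speed limits (rad/s): [2.39, 2.39, 3.01, 3.14, 3.14, 3.14].

## Interface

Orientations are given as a rotation vector (axis times angle).
In Python, from workcell import get_obs, vision, ctrl gives the robot as it stands.
- The arm moves only by the tool step_arm, never from a script. Its argument "plan" is a list of rows, each a list of 7 numbers: the opening, from -1 (shut) to 1 (fully open), then the shift along the tool's x, y, z as a fraction of full scale, then the turn, a rotation vector about the tool's x, y, z as a fraction of full scale. In form: [[fingers, dx, dy, dz, wx, wy, wz], ...]. A call has 1 to 20 rows; each row shifts and turns the commanded pose from where the row before left it, along the tool's axes as they then stand; what a row does not reach is not made up. Full scale, the value 1, is 50 mm for a shift and 0.12 rad for a turn. A row lasts 1/8 s, in which the tool goes at most 62.5 mm and 10.7 degrees, less where a joint would pass 70% of its speed; a pose out of reach is approached as far as the arm can. A call with a number of a shift or a turn outside -1 to 1 is refused whole. A call with a gripper value outside its range is refused whole. The fingers move at their own pace and stop on an object; the grip force is fixed at half the most. Time passes only in rows, so rows that do not move let the fingers close. It gives the time, the measured TCP pose, the force, the opening and the grip force at its end, in the units of the state.
- get_obs(): the state, without advancing time (a new reading comes with each control period).
- vision.get_image(name): name is "scene" or "side" or "wrist"; returns a dict with "pixels" (420x560x3 uint8, red, green, blue), "depth" (420x560 float32, mm along the optical axis (not along the pixel's ray), 0 where there is no reading), "fx", "fy", "cx", "cy" (pixels), "T" (4x4, takes a point from camera to world coordinates); the wrist camera has in their place "T_tool_cam" (4x4, takes a point from camera to tool coordinates, whose origin is the TCP and whose axes are the flange's). Camera axes: x right, y down, z forward; pixel columns grow to the right and rows downward; lengths in mm; the calibration is good to about 2 mm. A picture is of the moment at which its call begins: read the wrist's pose just before it.
- ctrl.close_job(): hands the job in; it is judged then, once.
The state is a dict: "t": time; "qpos": joint angles; "qvel": joint speeds; "joint_torque": joint torques, N m; "ee_pos": TCP position; "orientation": TCP orientation; "ft_force": force on the tool from outside, world axes, zero at the start; "moment": the same for the moment, N m; "width": finger opening in mm; "grasp_force": force on a finger pad.
Only numpy, scipy, OpenCV 4.12 (cv2) and the standard library are available. Lean on these libraries where they do the work, as an engineer would, in place of code of your own. Each camera call takes 0.05 s, during which the arm holds its last target. There are 200 camera calls.

## Working session

There is one attempt and no reset: what is moved stays moved. The work goes in short steps, Python scripts to look and compute and a tool call to move; the robot and the scene stay as the last step left them, time stands still between calls to the robot, and variables do not carry over. Pictures are saved under pics/ and viewed, at most 10 in all, crops included, and the job is handed in when it is done.

Besides the shell and the picture viewer there is one more tool, called after "Call:" as a command line: name --pt "numbers of a row" for each row, then --argument value for the rest. step_arm: Moves the arm, as the interface text tells. Its arguments: {"type":"object","properties":{"plan":{"type":"array","items":{"type":"array","items":{"type":"number","minimum":-1,"maximum":1}}}},"required":["plan"]}

```bash
mkdir -p pics; ls
python3 - <<'E'
from workcell import get_obs, vision, ctrl
import cv2, numpy as np
o=get_obs();print(o)
ims=[]
for n in("scene","side","wrist"):
    i=vision.get_image(n);np.save(f"pics/{n}0.npy",i,allow_pickle=True)
    print(n,i["fx"],i["cx"],i["cy"],np.round(i.get("T",i.get("T_tool_cam")),3).tolist())
    cv2.imwrite(f"pics/{n}0.png",i["pixels"][:,:,::-1])
E
```

```text
pics
{'t': 0.0, 'qpos': array([-1.34196689e+00,  4.23827511e-01,  1.63068642e+00, -4.48286560e-07,
        1.08858748e+00, -1.90098965e-02]), 'qvel': array([ 0.00201779, -0.00121917,  0.00023656,  0.00110217, -0.00032759,
        0.00082905]), 'joint_torque': array([ 1.61989643e-03, -5.44624829e+01, -2.73665035e+01,  6.44472102e-02,
        2.27303297e-02, -1.27952330e-04]), 'ee_pos': array([ 153.21217589, -605.36012738,  221.91142291]), 'orientation': array([-3.11601327e+00, -3.88124375e-01,  2.48675676e-04]), 'ft_force': array([0.75265355, 0.31612674, 0.07648422]), 'moment': array([ 0.00266033,  0.01325054, -0.01441525]), 'grasp_force': 0.0, 'width': 87.96919113220969}
scene 429.32415967302626 273.6198527489576 216.50803762251482 [[0.853, -0.374, 0.364, 167.818], [-0.521, -0.624, 0.582, -649.152], [0.01, -0.686, -0.727, 771.048], [0.0, 0.0, 0.0, 1.0]]
side 495.7648015752793 290.7723276739302 203.21776897315442 [[-0.946, -0.121, 0.299, 145.353], [-0.323, 0.398, -0.859, 980.461], [-0.015, -0.909, -0.416, 631.781], [0.0, 0.0, 0.0, 1.0]]
wrist 324.1258061272408 277.03463312079873 202.38534118347656 [[0.0, -0.965, -0.262, 71.703], [1.0, 0.0, 0.001, 0.366], [-0.001, -0.262, 0.965, -161.449], [0.0, 0.0, 0.0, 1.0]]
```

View pics/scene0.png

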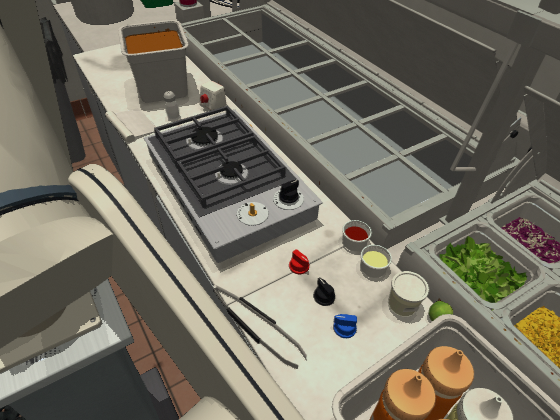

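View pics/wrist0.png

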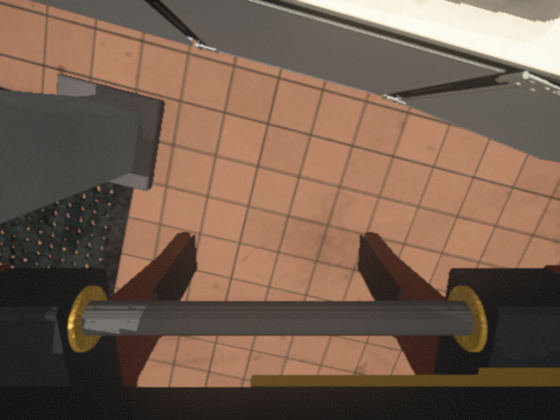

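The scene view shows three knob-shaped things: red at (299,262), black at (324,292) and blue at (345,325). The black one is meant, since red and blue are look-alikes. The bare spindle is at (252,210) and the fitted knob at (289,190). The wrist view shows only floor. I'll confirm in one enlarged crop and measure.

```bash
cat > h.py <<'E'
from workcell import get_obs, vision, ctrl
import cv2, numpy as np
from scipy.spatial.transform import Rotation as R
def grab(n):
    o=get_obs(); i=vision.get_image(n)
    if n=="wrist":
        T=np.eye(4);T[:3,:3]=R.from_rotvec(o["orientation"]).as_matrix();T[:3,3]=o["ee_pos"];i["T"]=T@i["T_tool_cam"]
    return i
def cloud(i):
    d=i["depth"].astype(float);v,u=np.indices(d.shape)
    P=np.stack([(u-i["cx"])/i["fx"]*d,(v-i["cy"])/i["fy"]*d,d],-1)
    return P@i["T"][:3,:3].T+i["T"][:3,3]
def ray(i,u,v,z):
    r=i["T"][:3,:3]@np.array([(u-i["cx"])/i["fx"],(v-i["cy"])/i["fy"],1]);c=i["T"][:3,3]
    return c+r*(z-c[2])/r[2]
E
python3 - <<'E'
from h import *
i=grab("scene");P=cloud(i);im=i["pixels"]
c=im[160:330,215:385];c=cv2.resize(c,None,fx=3.5,fy=3.5,interpolation=cv2.INTER_CUBIC)
cv2.imwrite("pics/crop1.png",c[:,:,::-1])
def rep(name,y0,y1,x0,x1,zmin,zmax,dark=None):
    Q=P[y0:y1,x0:x1];m=(Q[...,2]>zmin)&(Q[...,2]<zmax)
    if dark: m&=im[y0:y1,x0:x1].max(-1)<dark
    q=Q[m];print(name,len(q),q.mean(0).round(1),q.min(0).round(1),q.max(0).round(1))
    return q
rep("knobtop",275,312,308,342,37,45)
rep("knoball",275,312,308,342,4,45,70)
rep("spin",198,222,240,265,95,110)
rep("hobtop",230,236,210,225,60,90)
rep("fit",175,205,275,305,116,130)
for uv in((252,206),(324,292),(355,230),(375,258),(408,290)): print(uv,P[uv[1],uv[0]].round(1))
E
```

```text
knobtop 113 [ 523.4 -283.1   39.6] [ 516.5 -301.4   37.1] [ 530.8 -260.    43.1]
knoball 375 [ 517.9 -288.1   23.7] [ 500.3 -305.7    4.1] [ 544.8 -260.    43.1]
spin 23 [478.8 -60.8 101.3] [475.  -65.5  96.1] [483.2 -54.  105.9]
hobtop 90 [387.4 -69.   73.6] [371.4 -82.7  69.7] [403.8 -55.5  76.3]
fit 99 [575.9 -60.9 120.3] [555.3 -68.5 116. ] [599.8 -52.2 123.8]
(252, 206) [478.3 -62.8 102.3]
(324, 292) [ 517.5 -288.4   27.5]
(355, 230) [ 681.6 -185.9   24.2]
(375, 258) [ 666.8 -273.6   25. ]
(408, 290) [ 643.4 -387.6   65. ]
```

View pics/crop1.png

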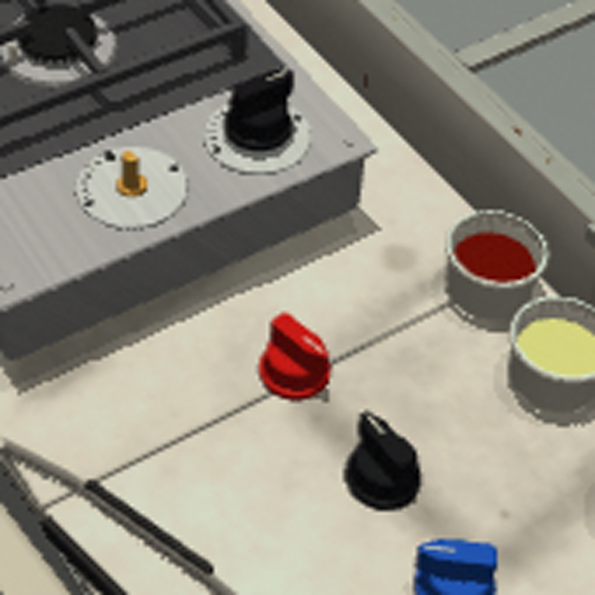

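The crop shows the black knob at crop (383,465), with its white-lined pointed end toward the hob, away from the red and blue ones. The brass spindle is at crop (130,175), with the off dot at (173,167) toward +x. Next I'll check the path for obstacles.

Run:
```python
from h import *
i=grab("scene");P=cloud(i).reshape(-1,3)
for x0 in range(100,750,50):
    r=[]
    for y0 in range(-700,-150,50):
        m=(P[:,0]>=x0)&(P[:,0]<x0+50)&(P[:,1]>=y0)&(P[:,1]<y0+50)
        r.append(int(P[m,2].max()) if m.sum()>3 else -999)
    print(x0,r)
```

```text
100 [-999, -999, -999, 643, 666, -999, -999, -999, -999, -999, 2]
150 [-999, 771, 607, 635, 672, 686, -999, -999, -999, -999, 622]
200 [-999, 581, 605, 605, -999, -999, -999, -999, -999, -999, -999]
250 [-999, -999, -999, -999, -999, -999, -999, -999, -999, -999, -999]
300 [-999, -999, -999, -999, -999, 3, 2, 3, 19, 19, 19]
350 [-999, -999, -999, 117, 117, 3, 16, 17, 19, 20, 16]
400 [-999, -999, 230, 224, 117, 3, 16, 17, 13, 3, 2]
450 [-999, 190, 230, 229, 117, 3, 40, 40, 4, 3, 3]
500 [-999, 225, 225, 199, 117, 3, 41, 39, 42, 41, 43]
550 [-999, 183, 184, 184, 117, 3, 3, 2, 4, 2, 3]
600 [116, 116, 118, 117, 116, 72, 72, 68, 44, 43, 42]
650 [116, 117, 116, 115, 45, 70, 71, 69, 43, 43, 43]
700 [53, 55, 56, 55, 54, 54, 55, 53, 52, 53, 54]
```

Call:
step_arm --pt "1 0 0 -1 0 0 0" --pt "1 0 0 -0.2 0 0 0" --pt "1 0.86 -0.44 0 0 0 0" --pt "1 0.86 -0.44 0 0 0 0" --pt "1 0.86 -0.44 0 0 0 0" --pt "1 0.86 -0.44 0 0 0 0" --pt "1 0.86 -0.44 0 0 0 0" --pt "1 0.86 -0.44 0 0 0 0" --pt "1 0.86 -0.44 0 0 0 0" --pt "1 0.86 -0.44 0 0 0 0" --pt "1 0.86 -0.44 0 0 0 0" --pt "1 0.86 -0.44 0 0 0 0"

```text
t: 1.75
ee_pos: [517.0, -285.8, 282.1]
orientation: [-3.117, -0.388, 0.001]
ft_force: [0.1, -1.2, 0.6]
width: 88.1
grasp_force: 0.0
```

Call:
step_arm --pt "0 0 0 0.6 0 0 -1" --pt "0 0 0 0.6 0 0 -1" --pt "0 0 0 0.6 0 0 -1" --pt "0 0 0 0 0 0 -1" --pt "0 0 0 0 0 0 -1" --pt "0 0 0 0 0 0 -1" --pt "0 0 0 0 0 0 -1" --pt "0 0 0 0 0 0 -1" --pt "0 0 0 0 0 0 -1" --pt "0 0 0 0 0 0 -1" --pt "0 0 0 0 0 0 -1" --pt "0 0 0 0 0 0 -1" --pt "0 0 0 0 0 0 -1" --pt "0 0 0 0 0 0 0"

```text
t: 3.5
ee_pos: [515.9, -286.9, 192.1]
orientation: [-1.944, -2.467, 0.0]
ft_force: [0.4, -0.2, 0.4]
width: 43.9
grasp_force: 0.0
```

Run:
```python
from h import *
print(get_obs()["qpos"].round(2))
i=grab("wrist");P=cloud(i);np.save("pics/w1P.npy",P)
cv2.imwrite("pics/w1.png",i["pixels"][:,:,::-1])
m=((P[...,2]>33)&(P[...,2]<45)&(i["pixels"].max(-1)<90)).astype(np.uint8)
n,l,s,c=cv2.connectedComponentsWithStats(m)
for k in range(1,n):
    if s[k,4]>60:
        print(s[k],c[k].round(1),P[l==k].mean(0).round(1),P[l==k].min(0).round(1),P[l==k].max(0).round(1))
```

```text
[-0.53  0.41  1.73  0.    1.   -0.76]
[375   0  83  23 424] [418.3  10. ] [ 597.9 -104.4   38.9] [ 560.2 -105.6   33. ] [ 631.8 -103.3   45. ]
[278 162  20  43 477] [287.5 186. ] [ 525.5 -282.2   39.2] [ 518.1 -301.1   33.2] [ 533.2 -258.    41.5]
[497 173  15  21 130] [503.4 182.9] [ 731.3 -229.1   40.6] [ 729.8 -239.1   35.7] [ 732.9 -219.1   44.9]
[246 238  30  26  93] [261.3 248.2] [ 515.1 -354.2   36.7] [ 497.5 -366.6   33.1] [ 532.9 -346.5   39.7]
[469 240  91  22 324] [503.8 250.9] [ 762.4 -296.5   39.6] [ 729.8 -314.1   33.2] [ 827.3 -292.1   45. ]
[503 343  14  18  62] [508.5 352.1] [ 820.7 -412.6   38.3] [ 815.7 -421.7   33.1] [ 827.4 -400.9   43.2]
[211 354 112  21 706] [263.8 365.2] [ 550.5 -495.9   38.9] [ 489.  -500.6   33. ] [ 621.3 -491.9   45. ]
```

View pics/w1.png

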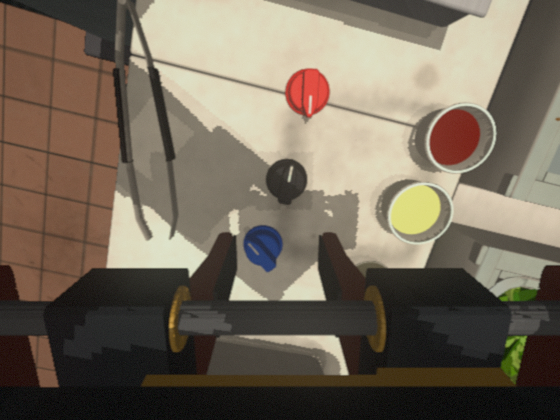

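The wrist view shows the black knob at (287,180) with its white line at (291,173) on the hob side. Red is at (307,92) and blue at (262,248). Next I'll measure the bar axis in an enlarged crop.

Run:
```python
from h import *
i=grab("wrist");P=cloud(i);g=i["pixels"].astype(int)
sl=(slice(150,215),slice(255,320))
Q=P[sl];z=Q[...,2];m=(z>37)&(z<44);q=Q[m][:,:2]
r=cv2.minAreaRect(q.astype(np.float32));print("rect",r)
bp=cv2.boxPoints(r);print(bp.round(1).tolist())
c=q.mean(0);u,s,vt=np.linalg.svd(q-c);print("pca",c,np.degrees(np.arctan2(vt[0,1],vt[0,0])),len(q))
w=(g[sl].min(-1)>120)&(z>30);vv,uu=np.nonzero(w);
W=np.array([ray(i,a+255,b+150,40) for a,b in zip(uu,vv)]);print("white",len(W),W.mean(0) if len(W) else "",W[:, :2].min(0),W[:,:2].max(0))
if len(W)>3:
    cw=W[:,:2].mean(0);vt=np.linalg.svd(W[:,:2]-cw)[2];print(np.degrees(np.arctan2(vt[0,1],vt[0,0])))
# skirt outline: dark
k=(g[sl].max(-1)<75).astype(np.uint8)
cs,_=cv2.findContours(k,cv2.RETR_EXTERNAL,cv2.CHAIN_APPROX_NONE);cc=max(cs,key=cv2.contourArea)
print(cv2.minEnclosingCircle(cc))
d=(z>19)&(z<25)&(g[sl].max(-1)<75);print("drum",Q[d].mean(0),Q[d].min(0),Q[d].max(0))
cv2.imwrite("pics/w1c.png",cv2.resize(i["pixels"][150:215,255:320],None,fx=8,fy=8,interpolation=cv2.INTER_CUBIC)[:,:,::-1])
```

```text
rect ((525.531005859375, -279.5722351074219), (13.946953773498535, 42.843448638916016), 2.790147066116333)
[[517.5, -258.5], [519.5999755859375, -301.29998779296875], [533.5, -300.6000061035156], [531.5, -257.79998779296875]]
pca [ 525.45790704 -280.77710621] -87.37670088780547 536
white 41 [ 524.35413633 -268.53959673   40.        ] [ 516.77190358 -277.02478009] [ 525.98051827 -248.74468192]
-79.56814439706817
((31.5, 31.68181800842285), 22.36863136291504)
drum [ 524.39703711 -281.19252639   21.37522688] [ 507.03365019 -300.05888245   19.01899008] [ 544.17150215 -258.07705711   24.38204447]
```

View pics/w1c.png

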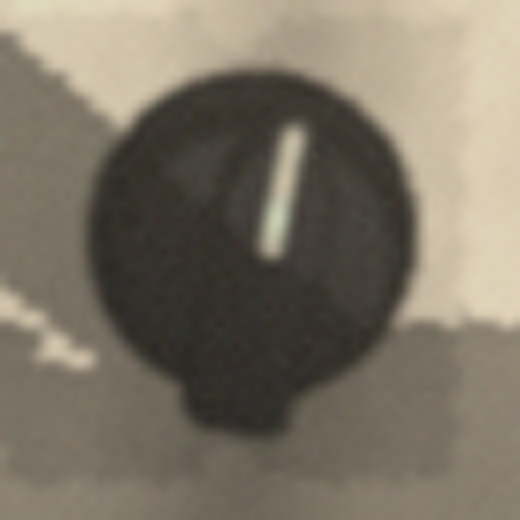

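The crop shows the black knob's white line running up toward the hob, from (270,255) to (295,130). The pointed end is therefore at about 92.5° in the world, with the centre near (525,-282.5). I'll move over it and down.

Call:
step_arm --pt "0 0 0 0 0 0 0.8" --pt "0 0 0 0 0 0 0.8" --pt "0 0.08 0.19 0.4 0 0 0" --pt "0 0 0 0.6 0 0 0" --pt "0 0 0 0.6 0 0 0" --pt "0 0 0 0.6 0 0 0" --pt "0 0 0 0.5 0 0 0" --pt "0 0 0 0.3 0 0 0" --pt "0 0 0 0.2 0 0 0" --pt "0 0 0 0 0 0 0"

```text
t: 4.85
ee_pos: [525.4, -282.5, 32.1]
orientation: [-2.17, -2.271, 0.0]
ft_force: [0.9, -0.1, 0.2]
width: 44.0
grasp_force: 0.0
```

Call:
step_arm --pt "0 0 0 0.16 0 0 0" --pt "0 0 0 0 0 0 0" --pt "-1 0 0 0 0 0 0" --pt "-1 0 0 0 0 0 0" --pt "-1 0 0 0 0 0 0" --pt "-1 0 0 0 0 0 0" --pt "-1 0 0 0 0 0 0" --pt "-1 0 0 0 0 0 0"

```text
t: 5.85
ee_pos: [525.6, -282.8, 24.9]
orientation: [2.171, 2.271, 0.0]
ft_force: [-1.5, 0.9, 1.9]
width: 13.8
grasp_force: 30.0
```

Call:
step_arm --pt "-1 0 0 -0.4 0 0 0" --pt "-1 0 0 -0.85 0 0 0" --pt "-1 0 0 -0.85 0 0 0" --pt "-1 0 0 -0.85 0 0 0" --pt "-1 0 0 -0.85 0 0 0" --pt "-1 0 0 -0.85 0 0 0" --pt "-1 0.75 -0.125 0 0 0 0" --pt "-1 0.75 -0.125 0 0 0 0" --pt "-1 0.75 -0.125 0 0 0 0" --pt "-1 0.75 -0.125 0 0 0 0" --pt "-1 0.75 -0.125 0 0 0 0" --pt "-1 0.75 -0.125 0 0 0 0" --pt "-1 0 0 0 0 0 0"

```text
t: 7.48
ee_pos: [477.2, -57.9, 258.2]
orientation: [2.167, 2.274, 0.001]
ft_force: [-0.2, -0.1, -0.2]
width: 14.0
grasp_force: 30.0
```

Call:
step_arm --pt "-1 0 0 0 0 0 0.9" --pt "-1 0 0 0 0 0 0.9" --pt "-1 0 0 0 0 0 0.9" --pt "-1 0 0 0 0 0 0.9" --pt "-1 0 0 0 0 0 0.9" --pt "-1 0 0 0 0 0 0.9" --pt "-1 0 0 0 0 0 0.9" --pt "-1 0 0 0 0 0 0.9" --pt "-1 0 0 0 0 0 0.9" --pt "-1 0 0 0 0 0 0.9" --pt "-1 0 0 0 0 0 0.9" --pt "-1 0 0 0 0 0 0.9" --pt "-1 0 0 0 0 0 0.9" --pt "-1 0 0 0 0 0 0.9" --pt "-1 0 0 0 0 0 0.9" --pt "-1 0 0 0 0 0 0" --pt "-1 0 0 0 0 0 0"

```text
t: 9.6
ee_pos: [478.0, -60.1, 257.5]
orientation: [3.141, -0.004, 0.001]
ft_force: [-0.3, 0.1, 0.3]
width: 13.9
grasp_force: 30.0
```

Run:
```python
from h import *
print(get_obs()["qpos"].round(2))
i=grab("wrist");P=cloud(i);g=i["pixels"];np.save("pics/w2P.npy",P);np.save("pics/w2g.npy",g);np.save("pics/w2T.npy",i["T"])
cv2.imwrite("pics/w2.png",g[:,:,::-1])
hsv=cv2.cvtColor(g,cv2.COLOR_RGB2HSV)
m=((hsv[...,1]>100)&(P[...,2]>98)&(P[...,2]<112)).astype(np.uint8)
n,l,s,c=cv2.connectedComponentsWithStats(m)
for k in range(1,n):
    if s[k,4]>8:print(s[k],c[k].round(1),P[l==k].mean(0).round(1),P[l==k].min(0).round(1),P[l==k].max(0).round(1))
```

```text
[-0.15  0.17  1.9  -0.    1.07  1.42]
[269 182  12   9  87] [274.3 185.5] [481.5 -58.  102.6] [476.8 -63.6  98. ] [484.5 -52.6 105.1]
```

View pics/w2.png

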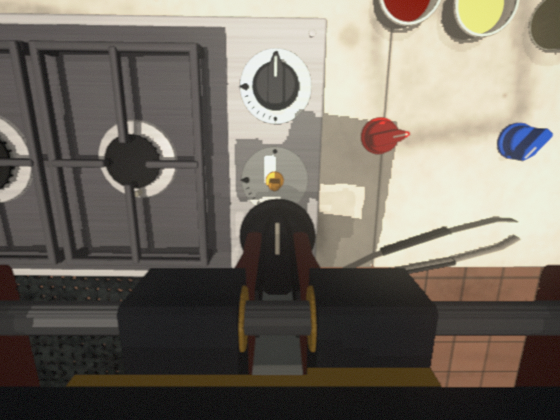

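The wrist view shows the held knob at (277,235) with its white line pointing up (+x). The spindle is at (274,181), the off dot at (275,151) and the large-flame mark at (245,180). Next I'll measure spindle, plate and knob circles.

```bash
cat >> h.py <<'E'
from scipy.optimize import least_squares
def fitc(q,r=None):
    f=lambda p:np.hypot(q[:,0]-p[0],q[:,1]-p[1])-(p[2] if r is None else r)
    s=least_squares(f,[*q.mean(0),30][:3 if r is None else 2],loss="soft_l1",f_scale=.5);return s.x.round(2),np.abs(s.fun).mean().round(2)
E
python3 - <<'E'
from h import *
g=np.load("pics/w2g.npy");P=np.load("pics/w2P.npy")
i=dict(fx=324.1258,fy=324.1258,cx=277.0346,cy=202.3853,T=np.load("pics/w2T.npy"))
print("hob z",np.median(P[140:150,300:318,2]),"plate z",np.median(P[180:190,253:262,2]))
hsv=cv2.cvtColor(g,cv2.COLOR_RGB2HSV).astype(int)
# spindle top
m=(hsv[...,1]>100)&(P[...,2]>101);m[:170]=0;m[195:]=0;m[:,:260]=0;m[:,290:]=0
vv,uu=np.nonzero(m);A=np.array([ray(i,u,v,104) for u,v in zip(uu,vv)])
print("top",len(A),A.min(0).round(1),A.max(0).round(1),A.mean(0).round(1))
# fitted knob & dots/marks: dark blobs on plate z
d=(g.max(-1)<70)&(np.abs(P[...,2]-77)<6)
n,l,s,c=cv2.connectedComponentsWithStats(d[130:210,235:315].astype(np.uint8))
for k in range(1,n):
    if 4<s[k,4]<200: print("blob",s[k,4],(c[k]+[235,130]).round(1),ray(i,*(c[k]+[235,130]),77)[:2].round(1))
# plate outline: rays from centre, strongest saturation/brightness edge near r=36
gr=cv2.cvtColor(g,cv2.COLOR_RGB2GRAY).astype(float);Ti=np.linalg.inv(i["T"])
def prof(c,z,r0,r1,angs,sign):
    out=[]
    for a in np.radians(angs):
        rs=np.arange(r0,r1,.5);X=np.stack([c[0]+rs*np.cos(a),c[1]+rs*np.sin(a),0*rs+z],1)
        q=X@Ti[:3,:3].T+Ti[:3,3];u=(q[:,0]/q[:,2]*i["fx"]+i["cx"]).astype(np.float32);v=(q[:,1]/q[:,2]*i["fy"]+i["cy"]).astype(np.float32)
        p=cv2.GaussianBlur(cv2.remap(gr.astype(np.float32),u[None],v[None],1),(5,1),0)[0];e=np.gradient(p)*sign;k=e.argmax()
        if e[k]>4: out.append(X[k,:2])
    return np.array(out)
for z in(76,77):
  q=prof((479,-60),z,28,44,range(-60,240,4),1);q2=prof((479,-60),z,28,44,range(-60,240,4),-1)
  for Q in(q,q2):
    if len(Q)>6: print("plate",z,len(Q),fitc(Q,36),fitc(Q))
q=prof((478,-60),238.6,18,30,range(-60,61,4),1);print("skirt",len(q),fitc(q,23),fitc(q))
q=prof((478,-60),232.6,18,30,range(-60,61,4),1);print("skirt bottom",len(q),fitc(q,23))
wl=(g.min(-1)>130)&(P[...,2]>220);wl[:, :265]=0;wl[:,290:]=0
vv,uu=np.nonzero(wl);W=np.array([ray(i,u,v,272.6) for u,v in zip(uu,vv)])
if len(W): print("line",len(W),W.min(0),W.max(0),np.polyfit(W[:,0],W[:,1],1))
E
```

```text
hob z 73.38703237161243 plate z 75.56014577655563
top 75 [477.2 -63.6 104. ] [484.3 -52.7 104. ] [481.3 -57.9 104. ]
blob 18 [245.3 179.6] [482.5 -26.7]
plate 76 19 (array([484.59, -60.66]), np.float64(2.41)) (array([482.24, -64.7 ,  39.14]), np.float64(1.97))
plate 76 48 (array([480.74, -58.46]), np.float64(2.72)) (array([482.11, -57.81,  34.75]), np.float64(2.4))
plate 77 19 (array([484.57, -60.86]), np.float64(2.39)) (array([482.43, -64.54,  38.91]), np.float64(1.97))
plate 77 48 (array([480.83, -58.47]), np.float64(2.7)) (array([482.23, -57.78,  34.75]), np.float64(2.31))
skirt 31 (array([480.11, -60.69]), np.float64(0.23)) (array([481.23, -60.64,  22.07]), np.float64(0.16))
skirt bottom 31 (array([478.77, -60.64]), np.float64(0.22))
line 11 [522.58115849 -65.16554224 272.6       ] [587.52950018 -56.51858588 272.6       ] [ 3.00471415e-02 -7.84775234e+01]
```

Call:
step_arm --pt "-1 0.074 -0.046 0.3 0 0 0" --pt "-1 0 0 0.6 0 0 0" --pt "-1 0 0 0.7 0 0 0" --pt "-1 0 0 0.6 0 0 0" --pt "-1 0 0 0.3 0 0 0" --pt "-1 0 0 0.1 0 0 0" --pt "-1 0 0 0 0 0 0" --pt "-1 0 0 0 0 0 0"

```text
t: 10.65
ee_pos: [482.4, -57.4, 128.1]
orientation: [3.141, -0.006, 0.003]
ft_force: [-0.4, 0.2, -1.5]
width: 13.7
grasp_force: 30.0
```

Run:
```python
from h import *
print(get_obs()["ee_pos"],get_obs()["ft_force"])
a=grab("scene")["pixels"][165:235,215:305];b=grab("side");Ti=np.linalg.inv(b["T"]);q=Ti[:3,:3]@[480,-58,105]+Ti[:3,3];u,v=int(q[0]/q[2]*b["fx"]+b["cx"]),int(q[1]/q[2]*b["fy"]+b["cy"]);print(u,v)
b=b["pixels"][max(v-35,0):v+35,max(u-45,0):u+45]
f=lambda x:cv2.resize(x,(396,308),interpolation=cv2.INTER_CUBIC)
cv2.imwrite("pics/pre.png",np.hstack([f(a),f(b)])[:,:,::-1])
```

```text
[482.39374071 -57.4431874  128.05259249] [-0.40659117  0.24016594 -1.4611339 ]
301 213
```

View pics/pre.png

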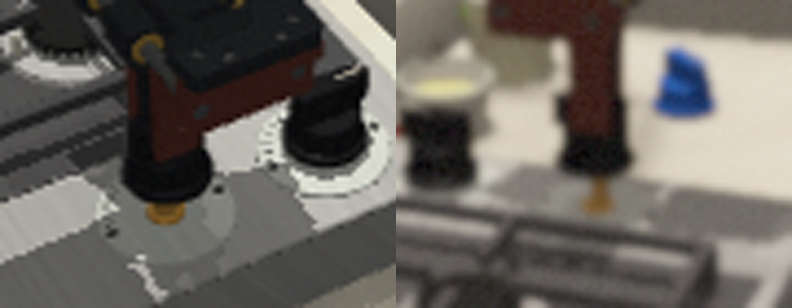

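Both views show the knob upright right above the brass spindle: scene at (165,210), side at (600,190). I'll go down gently and watch the force.

Call:
step_arm --pt "-1 0 0 0.04 0 0 0" --pt "-1 0 0 0.04 0 0 0" --pt "-1 0 0 0.04 0 0 0" --pt "-1 0 0 0 0 0 0"

```text
t: 11.25
ee_pos: [481.5, -57.3, 120.9]
orientation: [-3.142, 0.007, 0.001]
ft_force: [0.3, 0.8, -1.0]
width: 13.9
grasp_force: 30.0
```

Call:
step_arm --pt "-1 0 0 0.04 0 0 0" --pt "-1 0 0 0.04 0 0 0" --pt "-1 0 0 0 0 0 0"

```text
t: 11.62
ee_pos: [481.4, -57.3, 116.9]
orientation: [-3.141, 0.007, 0.001]
ft_force: [-1.6, 0.7, -0.9]
width: 13.7
grasp_force: 30.0
```

Call:
step_arm --pt "-1 0 0 0.04 0 0 0" --pt "-1 0 0 0.04 0 0 0" --pt "-1 0 0 0.04 0 0 0" --pt "-1 0 0 0.04 0 0 0" --pt "-1 0 0 0 0 0 0"

```text
t: 12.25
ee_pos: [481.4, -57.3, 108.9]
orientation: [-3.141, 0.007, 0.001]
ft_force: [-1.6, 1.8, -1.8]
width: 13.7
grasp_force: 30.0
```

Call:
step_arm --pt "-1 0 0 0.02 0 0 0" --pt "-1 0 0 0.02 0 0 0" --pt "-1 0 0 0 0 0 0"

```text
t: 12.62
ee_pos: [481.4, -57.3, 107.1]
orientation: [-3.141, 0.007, 0.001]
ft_force: [-3.0, 0.4, -0.8]
width: 13.4
grasp_force: 30.0
```

Call:
step_arm --pt "-1 0 0 0.02 0 0 0" --pt "-1 0 0 0.0 0 0 0"

```text
t: 12.88
ee_pos: [481.5, -57.3, 106.3]
orientation: [-3.142, 0.007, 0.001]
ft_force: [-5.0, 1.5, 4.3]
width: 14.0
grasp_force: 30.0
```

Call:
step_arm --pt "-1 0 0 0.03 0 0 0" --pt "-1 0 0 0 0 0 0"

```text
t: 13.12
ee_pos: [481.5, -57.3, 104.9]
orientation: [-3.141, 0.007, 0.0]
ft_force: [-5.3, 1.5, 6.8]
width: 13.9
grasp_force: 30.0
```

Call:
step_arm --pt "-1 0 0 0.03 0 0 0" --pt "-1 0 0 0 0 0 0"

```text
t: 13.38
ee_pos: [481.5, -57.3, 103.4]
orientation: [-3.142, 0.007, 0.0]
ft_force: [-5.0, 1.7, 6.9]
width: 14.0
grasp_force: 30.0
```

Call:
step_arm --pt "-1 -0.012 0 0.03 0 0 0" --pt "-1 0 0 0.02 0 0 0" --pt "-1 0 0 0 0 0 0"

```text
t: 13.75
ee_pos: [481.5, -57.3, 101.2]
orientation: [3.142, -0.007, 0.001]
ft_force: [-3.7, 1.4, 7.5]
width: 13.8
grasp_force: 30.0
```

Call:
step_arm --pt "-1 0 0 0.012 0 0 0" --pt "-1 0 0 0 0 0 0"

```text
t: 14.0
ee_pos: [481.5, -57.3, 100.7]
orientation: [3.142, -0.007, 0.001]
ft_force: [-4.3, 2.7, 8.6]
width: 13.7
grasp_force: 30.0
```

Call:
step_arm --pt "-1 0 0 0.01 0 0 0" --pt "-1 0 0 0 0 0 -0.5" --pt "-1 0 0 0 0 0 -0.5" --pt "-1 0 0 0 0 0 -0.5" --pt "-1 0 0 0 0 0 -0.5" --pt "-1 0 0 0 0 0 -0.5" --pt "-1 0 0 0 0 0 -0.5" --pt "-1 0 0 0 0 0 0"

```text
t: 15.0
ee_pos: [481.6, -57.4, 100.5]
orientation: [3.091, 0.557, 0.002]
ft_force: [-5.4, 2.0, 12.6]
width: 13.6
grasp_force: 30.0
```

Call:
step_arm --pt "-1 0 0 0 0 0 -0.6" --pt "-1 0 0 0 0 0 -0.6" --pt "-1 0 0 0 0 0 -0.6" --pt "-1 0 0 0 0 0 -0.6" --pt "-1 0 0 0 0 0 -0.6" --pt "-1 0 0 0 0 0 -0.6" --pt "-1 0 0 0 0 0 -0.6" --pt "-1 0 0 0 0 0 -0.6" --pt "-1 0 0 0 0 0 -0.6" --pt "-1 0 0 0 0 0 0"

```text
t: 16.25
ee_pos: [481.7, -57.5, 100.5]
orientation: [2.753, 1.512, 0.002]
ft_force: [-5.4, 0.6, 11.7]
width: 14.0
grasp_force: 30.0
```

Call:
step_arm --pt "-1 0 0 0 0 0 -0.6" --pt "-1 0 0 0 0 0 -0.6" --pt "-1 0 0 0 0 0 -0.6" --pt "-1 0 0 0 0 0 -0.6" --pt "-1 0 0 0 0 0 -0.6" --pt "-1 0 0 0 0 0 -0.6" --pt "-1 0 0 0 0 0 -0.6" --pt "-1 0 0 0 0 0 -0.6" --pt "-1 0 0 0 0 0 -0.6" --pt "-1 0 0 0 0 0 0" --pt "-1 0 0 0 0 0 0"

```text
t: 17.62
ee_pos: [482.0, -57.4, 100.5]
orientation: [2.129, 2.308, 0.002]
ft_force: [-4.7, 1.6, 10.9]
width: 13.5
grasp_force: 30.0
```

Run:
```python
from h import *
o=get_obs();x=R.from_rotvec(o["orientation"]).as_matrix()[:,0];print(o["ee_pos"],o["ft_force"],o["moment"],np.degrees(np.arctan2(x[1],x[0])))
w=grab("wrist")["pixels"][130:270,180:380];b=grab("side")["pixels"][178:248,256:346];a=grab("scene")["pixels"][165:235,215:305]
f=lambda x:cv2.resize(x,(396,290),interpolation=cv2.INTER_CUBIC)
cv2.imwrite("pics/end.png",np.vstack([np.hstack([f(a),f(b)]),np.hstack([f(w),f(w)*0])])[:,:,::-1])
```

```text
[481.99169414 -57.44320681 100.52693014] [-4.66962008  1.59573203 10.91284795] [ 0.14655963  0.71869176 -0.01232613] 94.63958901266761
```

View pics/end.png

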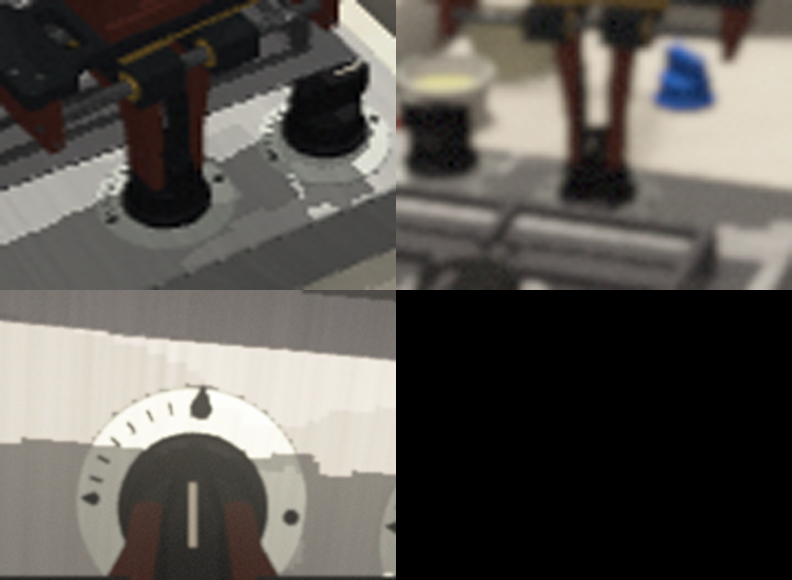

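The knob sits down on the plate. Its white line (193,515) points at the large-flame drop (202,403), it is pressed with about 11 N, and the fitted knob is unchanged. I'm handing in.

```bash
python3 -c "
from workcell import ctrl
print(ctrl.close_job())"
```

```text
the job is handed in; nothing more can be done
None
```

The black knob is fitted fully home on the bare spindle, turned to the large-flame mark (about 95° by the tool angle) and still held pressed in with about 11 N; the job is handed in, and no verdict came back.

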